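# Close the chip-clamping jig with its top plate

### The arm

A 6-joint arm with a two-finger parallel gripper is mounted at the origin on the work surface. World frame = base frame: x ahead of the robot, y to its left, z up, the work surface at z = 0. Lengths are in m, angles in degrees, forces in N, time in s.
With the tool pointing down it reaches from about 0.325 to 0.875 m from the base axis. Payload 4.4 kg.
Tool frame: the origin (TCP) lies at the very end of the fingers, on their centre line; the grasp point (between the pads) lies 19 mm behind it (bot.hold_point_z is the distance from the TCP to the grasp point, in m); z points along the fingers, y is the line along which they close (so a half turn about z gives the same grasp; the last joint's range is limited). The gripper opens to 85 mm and grips with 20 to 120 N. Pads are 22 mm wide; open, the fingers measure 114 mm over their backs; the gripper's body (76 mm by 85 mm) begins 54 mm behind the grasp point. The pads swing forward as they close: fully open they stand 13 mm farther back than shut.
Start: joints at [-8.623, 11.837, 88.321, -0, 79.842, -8.623], TCP at [0.575, -0, 0.231] pointing down, gripper open.
Joint ranges: [-156.59, 156.59], [-49.26, 127.26], [12.9, 141.05], [-63.56, 243.56], [4.71, 150.69], [-161.64, 161.64]. Speed limits (degrees/s): [159.86, 159.86, 180, 180, 180, 180].

### API

Orientations are given as [roll, pitch, yaw] about the fixed x, y, z axes, in that order (R = Rz(yaw) Ry(pitch) Rx(roll)).
In Python, from rig import telemetry, imaging, order, bot gives the robot as it stands.
- The arm moves only by the tool move_arm, never from a script. Its argument "moves" is text: rows parted by semicolons, each of 5 numbers parted by spaces: the shift along the tool's x, y, z in m, then the turn about the tool's z in rad, then the closure, from 0 (fully open) to 1 (shut). A call has 1 to 12 rows; each row is the pose to reach, as a shift and turn from the pose commanded when the call began, along the tool's axes at that moment; what a row does not reach only later rows make up. A row lasts 1/10 s, in which the tool goes at most 50 mm and 8.59 degrees, less where a joint would pass 70% of its speed; a pose out of reach is approached as far as the arm can. A call with a gripper value outside its range is refused whole. The fingers move at their own pace and stop on an object; "grip_force" is the grip in N (left out, the last holds). Time passes only in rows, so rows that repeat a pose let the fingers close. It gives the time, the measured TCP pose, the force, the opening and the grip force at its end, in the units of the state.
- telemetry.read_state(): the state, without advancing time (a new reading comes with each control period).
- imaging.capture(name): name is "scene" or "side" or "wrist"; returns a dict with "image" (480x640x3 uint8, blue, green, red), "range_z" (480x640 float32, m along the optical axis (not along the pixel's ray), 0 where there is no reading), "K" (3x3 intrinsics, pixels), "R" (3x3) and "t" (3): a world point X has camera coordinates R X + t; the wrist camera has in their place "mount" (4x4, takes a point from camera to tool coordinates, whose origin is the TCP and whose axes are the flange's). Camera axes: x right, y down, z forward; pixel columns grow to the right and rows downward; lengths in m; the calibration is good to about 2 mm. A picture is of the moment at which its call begins: read the wrist's pose just before it.
- order.hand_in(): hands the job in; it is judged then, once.
The state is a dict: "time": time; "joint_positions": joint angles; "qd": joint speeds; "joint_efforts": joint torques, N m; "tool_pos": TCP position; "tool_rot": TCP orientation; "force": force on the tool from outside, world axes, zero at the start; "torque": the same for the moment, N m; "grip_width": finger opening in m; "grip_force": force on a finger pad.
Only numpy, scipy, OpenCV 4.12 (cv2) and the standard library are available. Lean on these libraries where they do the work, as an engineer would, in place of code of your own. Each camera call takes 0.05 s, during which the arm holds its last target. There are 200 camera calls.

### The job

Lift the clear spring hood of the clamping jig by its bar and swing it past the spring's over-centre point so that it stays fully open. Then take the longer of the two handled plates, the one whose holes match the jig's guide pins, from its sloped stand and lower it gently, kept level so it does not jam, down over both pins until it lies flush on the block, and let go. Leave the short plate, bottle, beaker and screwdriver where they are.

Things in the scene. Friction and masses are not known exactly. Their poses are not given: they have to be found in the camera images.
- seat (a point): Centre of the top of the jig's aluminium block (60 x 120 mm, top 37 mm above the bench, on a fixed grey board 210 x 200 mm). y runs along the block through both pins, x away from the robot to the hinge, z up. Two steel pins stand at y = +45 and -45 mm: diameter 10 mm, 35 mm tall above the block, the upper 8 mm tapered to 4 mm. The jig is within 0.25 rad of square to the robot.
- hinge (a point): Middle of the hood's hinge line, on two posts at the back of the jig: 100 mm behind the block's centre, 105 mm above the bench. The hinge line is its y axis; axes as the seat's.
- hood (a joint): Angle of the clear hood: 0 closed, level over the block and pins; grows as its front is lifted; 1.9 fully open at its stop, leaning back past upright. Its spring and 0.3 kg weight hold it shut below about 1.2 rad and above that push it on open by itself; under 4 N at the bar lifts it.
- hood_bar (a point): Centre of the hood's lifting bar: dark steel rod, diameter 10 mm, 105 mm long, parallel to the hinge line and 195 mm from it, on two thin arms at its ends; 43 mm is free between rod and hood front. The hood is a clear shell 172 mm wide with 40 mm skirts, reaching 147 mm from the hinge. Closed, the bar is on the robot's side, level with the hinge. It moves with the hood.
- plate_mid (a point): Longer plate, to be fitted: aluminium 60 (x) x 120 (y) x 10 mm, 0.2 to 0.33 kg, through holes of 11.5 mm at y = +45 and -45 mm, and in its middle a black block handle 20 (x) x 36 (y), 38 mm tall. This point: on its middle axis, 24 mm above its underside (14 mm above its top face). z: its upward normal, at the start 30 degrees from vertical, leaning to the robot. Same end for end.
- short_plate_mid (a point): Shorter plate, not to be used: same width, thickness and handle, but 90 mm long with holes 58 mm apart. Point and axes as for the longer plate.
- stand_a: Black stand sloped at 30 degrees under the longer plate, fixed; foot 85 x 130 mm, about 70 mm tall, with a ledge at its low edge on the robot's side that ends below the plate's top face. Origin at the centre of its foot. It may be left or right of the jig.
- stand_b: The like stand under the shorter plate, on the jig's other side.
- bottle: Amber bottle, 52 mm in diameter, 150 mm tall, between the jig and one stand. Origin at the centre of its underside.
- beaker: Small steel beaker, 56 mm in diameter at the rim, 75 mm tall, between the jig and the other stand. Origin at the centre of its underside.
- driver: Screwdriver, 140 mm long, lying on the bench behind the stand on the left. Origin in its underside, x along its length.
Things that resemble listed ones, but are neither listed nor needed, are in the scene too. Leave any blue or pink look-alike of the part that bears plate_mid alone.

How it is judged:
By the outcome, as a careful person would: the job done as asked, in the order asked, and still so for the second after the job is handed in, with the robot touching nothing.
It also fails if it takes over 69 s, if anything falls off the work surface, if the arm or the gripper's body presses on something with over 40 N, if the wrist force passes 120 N, or if a joint passes its speed limit or range.

## Working session

There is one attempt and no reset: what is moved stays moved. The work goes in short steps, Python scripts to look and compute and a tool call to move; the robot and the scene stay as the last step left them, time stands still between calls to the robot, and variables do not carry over. Pictures are saved under pics/ and viewed, at most 10 in all, crops included, and the job is handed in when it is done.

Besides the shell and the picture viewer there is one more tool, called after "Request:" as name(argument=value, ...) on one line, values as JSON. move_arm: Moves the arm, as the interface text tells. Its arguments: {"type":"object","properties":{"moves":{"type":"string"},"grip_force":{"type":"number"}},"required":["moves"]}

```bash
ls; mkdir -p pics
cat > h.py <<'E'
import numpy as np, cv2
from rig import telemetry, imaging, order, bot
from scipy.spatial.transform import Rotation as Ro
def cap(n,save=None):
    s=telemetry.read_state(); c=imaging.capture(n)
    if n=="wrist":
        T=np.eye(4); T[:3,:3]=Ro.from_euler('xyz',s["tool_rot"],degrees=True).as_matrix(); T[:3,3]=s["tool_pos"]
        M=T@c["mount"]; c["R"]=M[:3,:3].T; c["t"]=-c["R"]@M[:3,3]
    if save: cv2.imwrite("pics/"+save,c["image"])
    return c
def cloud(c):
    z=c["range_z"]; v,u=np.mgrid[:480,:640]; K=c["K"]
    P=np.stack([(u-K[0,2])/K[0,0]*z,(v-K[1,2])/K[1,1]*z,z],-1)
    return (P-np.ravel(c["t"]))@c["R"]
def ray(c,u,v,z):
    d=c["R"].T@np.linalg.inv(c["K"])@[u,v,1]; o=-c["R"].T@np.ravel(c["t"])
    return o+d*(z-o[2])/d[2]
E
python3 - <<'E'
from h import *
a=cap("scene","s1.png"); b=cap("side","d1.png")
for c in (a,b): print(-c["R"].T@np.ravel(c["t"]), c["R"][2], c["K"][0])
np.savez("s1.npz",**a); np.savez("d1.npz",**b)
print(telemetry.read_state(), bot.hold_point_z)
E
```

```text
pics
[1.41947579 0.49127555 0.7900431 ] [-0.71294711 -0.40079657 -0.57538555] [526.69632336   0.         322.90495764]
[0.54191299 0.71512205 0.5971625 ] [ 0.02213627 -0.82779859 -0.56058852] [464.90268609   0.         313.27490887]
{'time': 0.1, 'joint_positions': array([-8.62187610e+00,  1.18821594e+01,  8.83967969e+01,  6.49272353e-04,
        7.98407232e+01, -8.62143734e+00]), 'qd': array([ 0.00251401, -0.1044694 , -0.28376428, -0.01397316, -0.00575559,
       -0.09374084]), 'joint_efforts': array([-6.50861111e-04, -3.84093010e+01, -2.92548752e+01, -2.51638894e-04,
        4.84987657e-03,  7.72491080e-05]), 'tool_pos': array([5.74320929e-01, 1.06642752e-04, 2.30212671e-01]), 'tool_rot': array([-1.79881769e+02, -1.85722163e-02,  8.99994269e+01]), 'force': array([0.22664349, 0.75401215, 0.42732704]), 'torque': array([0.00524424, 0.04099474, 0.02547429]), 'grip_force': 0.0, 'grip_width': 0.08536059632577767} 0.0187
```

View pics/s1.png

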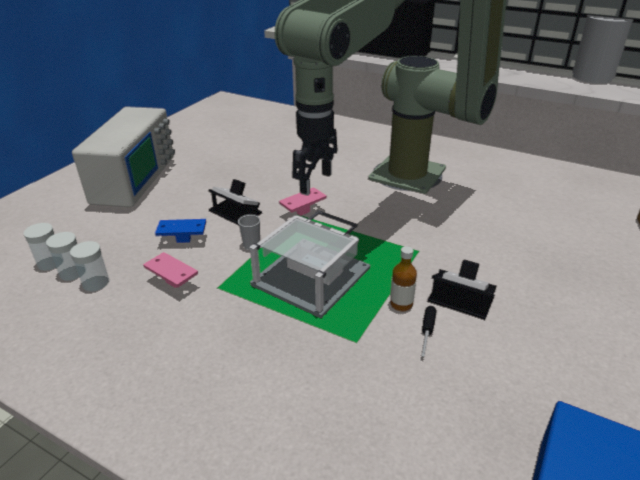

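View pics/d1.png

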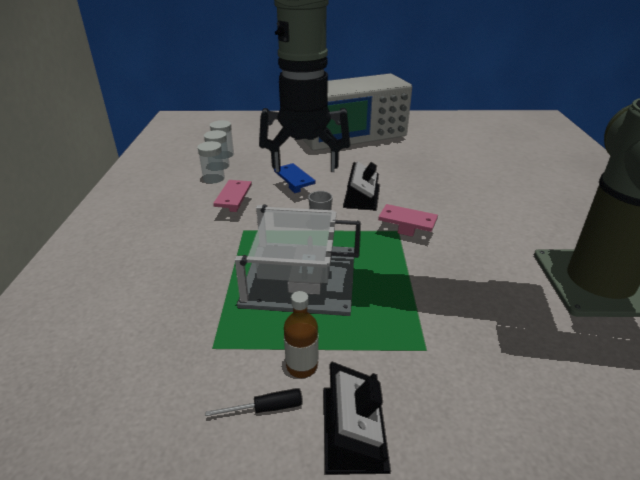

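The scene view looks back at the robot. The jig and its clear hood are near (305,260), with the dark bar near (330,217). There are two handled plates on black stands: A near (462,285), by the bottle at the robot's left, and B near (235,205), by the beaker. The pink and blue plates, scattered without handles, are look-alikes. In the side view the stands are at (358,410) and (363,185), and the bar at (357,238). Next I'll measure both plates, the jig and the bar.

Run:
```python
from h import *
for f in ("s1","d1"):
    c=dict(np.load(f+".npz")); P=cloud(c); im=c["image"].astype(int); ok=c["range_z"]>0
    mx=im.max(-1); mn=im.min(-1)
    # plates: gray bright in windows
    W={"s1":{"A":(425,255,500,318),"B":(205,178,265,222)},"d1":{"A":(320,360,392,470),"B":(342,160,382,210)}}[f]
    for k,(x0,y0,x1,y1) in W.items():
        m=np.zeros(ok.shape,bool); m[y0:y1,x0:x1]=1
        m&=ok&(mx>110)&(mx-mn<25)&(P[...,2]>.025)&(P[...,2]<.12)
        m=cv2.erode(m.astype(np.uint8),np.ones((2,2)))>0
        Q=P[m]
        if len(Q)<10: print(f,k,len(Q)); continue
        med=np.median(Q,0); Q=Q[np.linalg.norm(Q-med,axis=1)<.09]
        # plane
        for _ in range(4):
            cc=Q.mean(0); n=np.linalg.svd(Q-cc)[2][2]; n*=np.sign(n[2]); Q=Q[abs((Q-cc)@n)<.004]
        ax=np.linalg.svd(Q-cc)[2]; e=np.ptp((Q-cc)@ax.T,axis=0)
        r=cv2.minAreaRect(((Q-cc)@ax[:2].T).astype(np.float32)); ctr=cc+np.array(r[0])@ax[:2]
        print(f,k,len(Q),"n",n.round(3),"long",ax[0].round(3),"ext",e.round(3),"rect",np.round(r[1],3),"ctr",ctr.round(4), "tilt",np.degrees(np.arccos(n[2])).round(1))
    # dark and raised near jig -> bar
    m=ok&(mx<75)&(P[...,2]>.09)&(P[...,2]<.13)&(abs(P[...,1])<.15)&(P[...,0]>.3)&(P[...,0]<.6)
    Q=P[m]; print(f,"bar",len(Q),Q.min(0).round(3) if len(Q) else "",Q.max(0).round(3) if len(Q) else "",np.median(Q,0).round(3) if len(Q) else "")
    # green mat / board
    m=ok&(P[...,2]>.095)&(P[...,2]<.125)&(P[...,0]>.35)&(P[...,0]<.8)&(abs(P[...,1])<.15)&(mx>60)
    Q=P[m]; print("hoodtop",len(Q)); 
    if len(Q)>20: print(cv2.minAreaRect(Q[:,:2].astype(np.float32)))
im=cv2.imread("pics/s1.png"); a=cv2.resize(im[175:325,200:400],None,fx=3,fy=3,interpolation=2)
im2=cv2.imread("pics/d1.png"); b=cv2.resize(im2[195:320,225:375],None,fx=4,fy=4,interpolation=2)
A=cv2.resize(im[175:225,195:275],(400,250)); B=cv2.resize(im[255:320,420:505],(400,306))
cv2.imwrite("pics/c1.png",np.vstack([np.hstack([cv2.resize(a,(400,300)),cv2.resize(b,(400,300))]),np.hstack([cv2.resize(A,(400,300)),cv2.resize(B,(400,300))])]))
```

```text
s1 A 208 n [-0.419 -0.008  0.908] long [ 0.032 -0.999  0.008] ext [0.087 0.049 0.007] rect [0.087 0.048] ctr [0.5028 0.3285 0.0634] tilt 24.8
s1 B 151 n [-0.427  0.066  0.902] long [ 0.061  0.997 -0.044] ext [0.117 0.054 0.008] rect [0.116 0.051] ctr [ 0.4487 -0.334   0.0636] tilt 25.6
s1 bar 148 [ 0.475 -0.053  0.101] [0.532 0.057 0.113] [0.484 0.015 0.108]
hoodtop 3520
((0.5837856531143188, -0.008716166019439697), (0.19267815351486206, 0.21614080667495728), 84.9113540649414)
d1 A 1163 n [-0.504 -0.013  0.864] long [-0.306  0.938 -0.164] ext [0.099 0.071 0.005] rect [0.061 0.088] ctr [0.4931 0.3284 0.0588] tilt 30.3
d1 B 251 n [-0.493  0.078  0.867] long [-0.048  0.992 -0.116] ext [0.121 0.075 0.006] rect [0.057 0.118] ctr [ 0.4383 -0.3341  0.0584] tilt 29.9
d1 bar 378 [ 0.471 -0.054  0.09 ] [0.543 0.084 0.111] [0.487 0.035 0.107]
hoodtop 4747
((0.5810257792472839, -0.00824832171201706), (0.19356389343738556, 0.2148059606552124), 85.10106658935547)
```

View pics/c1.png

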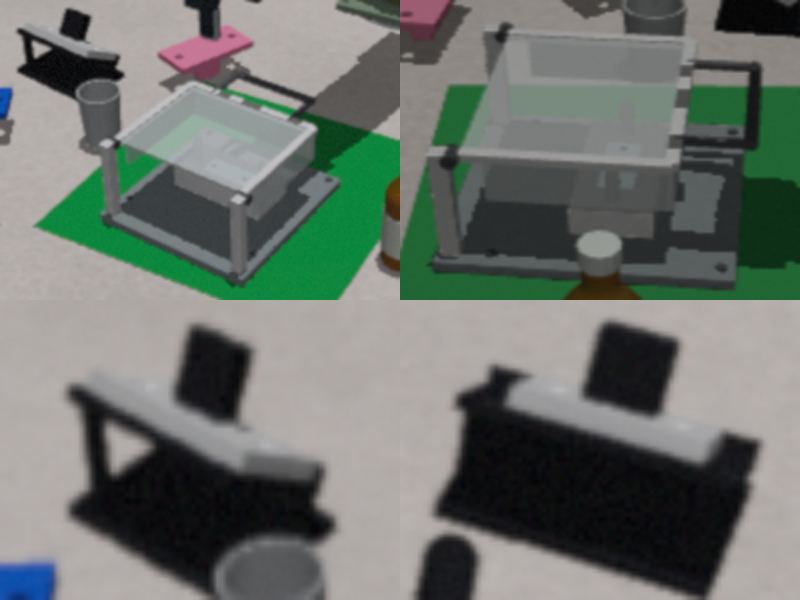

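Plate B (scene 235,205; side 363,185; robot's right) measures 118 mm long. Plate A (462,285) measures 88 mm. So **B is the longer plate to fit**: the crop shows it filling its stand, with A shorter than its stand. Next I'll fit the bar line.

Run:
```python
from h import *
for f in ("s1","d1"):
    c=dict(np.load(f+".npz")); P=cloud(c); im=c["image"].astype(int); ok=c["range_z"]>0
    m=ok&(im.max(-1)<85)&(P[...,2]>.095)&(P[...,2]<.12)&(abs(P[...,1])<.1)&(P[...,0]>.45)&(P[...,0]<.51)
    Q=P[m]
    k=np.ones(len(Q),bool)
    for _ in range(6):
        p=np.polyfit(Q[k,1],Q[k,0],1); k=abs(np.polyval(p,Q[:,1])-Q[:,0])<.008
    print(f,k.sum(),"x=",p.round(4),"yaw",np.degrees(-np.arctan(p[0])).round(2),"y",np.percentile(Q[k,1],[0,3,50,97,100]).round(3),"z",np.percentile(Q[k,2],[5,50,95]).round(3))
c=cap("wrist","w1.png"); P=cloud(c); np.savez("w1.npz",**c)
im=c["image"].astype(int); ok=c["range_z"]>0
m=ok&(im.max(-1)<85)&(P[...,2]>.095)&(P[...,2]<.12)&(abs(P[...,1])<.1)&(P[...,0]>.45)&(P[...,0]<.51)
Q=P[m]; print(len(Q)); 
if len(Q)>20: print(np.polyfit(Q[:,1],Q[:,0],1),Q.min(0),Q.max(0))
print(c["mount"].round(3))
```

```text
s1 138 x= [0.0967 0.4832] yaw -5.52 y [-0.053 -0.051  0.004  0.056  0.057] z [0.105 0.108 0.111]
d1 209 x= [0.084  0.4796] yaw -4.8 y [-0.054 -0.05   0.012  0.058  0.059] z [0.104 0.108 0.11 ]
3478
[0.04878092 0.48641104] [ 0.47210893 -0.05862389  0.10150884] [0.50991637 0.05704301 0.11130022]
[[ 0.    -0.958 -0.285  0.072]
 [ 1.    -0.     0.     0.001]
 [-0.    -0.285  0.958 -0.143]
 [ 0.     0.     0.     1.   ]]
```

View pics/w1.png

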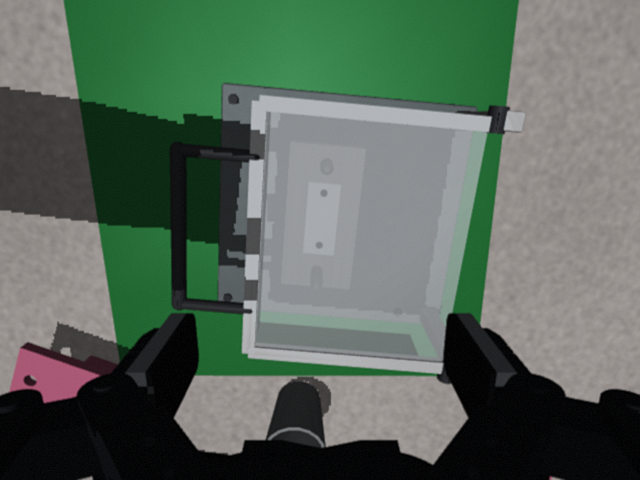

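The wrist view shows the bar from (178,150) to (180,303) to the left of the hood front (255), with the block and pins under the hood. I'll cast those bar ends onto z = 0.105.

Run:
```python
from h import *
c=dict(np.load("w1.npz"))
im=c["image"].max(-1).astype(int)
L=[]
for v in range(165,295,5):
    r=im[v,150:215]; u=np.where(r<35)[0]
    if len(u): L.append(ray(c,150+(u.min()+u.max())/2,v,.105)); w=u.max()-u.min()
L=np.array(L); print(np.polyfit(L[:,1],L[:,0],1),w)
for q in [(178,146),(180,305)]: print(ray(c,*q,.105))
a,b=ray(c,265,97,.105),ray(c,246,355,.105); print("front",a,b,(a-b)/np.linalg.norm(a-b))
a,b=ray(c,284,300,.037)*0,0
for q in [(326,167),(317,273)]: print("pin base?",ray(c,*q,.037),ray(c,*q,.072))
for q in [(290,143),(365,150),(352,290),(281,284)]: print("block",ray(c,*q,.037))
```

```text
[0.08942342 0.48147208] 12
[0.48655836 0.05458307 0.105     ]
[ 0.47744305 -0.05384287  0.105     ]
front [0.54199601 0.08352445 0.105     ] [ 0.52153266 -0.09338325  0.105     ] [0.1149063  0.99337633 0.        ]
pin base? [0.57978    0.03398919 0.037     ] [0.57939432 0.03791196 0.072     ]
pin base? [ 0.57241717 -0.05572764  0.037     ] [ 0.57279832 -0.04246103  0.072     ]
block [0.55159578 0.05255003 0.037     ]
block [0.61032408 0.04720319 0.037     ]
block [ 0.60265545 -0.07139282  0.037     ]
block [ 0.54137727 -0.06585469  0.037     ]
```

Request:
move_arm(moves="0 -0.03 0.01 0.03 0.52; 0 -0.06 0.03 0.06 0.52; 0 -0.093 0.05 0.089 0.52; 0 -0.093 0.07 0.089 0.52; 0 -0.093 0.07 0.089 0.52; 0 -0.093 0.07 0.089 0.52", grip_force=30)

```text
time: 0.75
tool_pos: [0.4824, -0.0001, 0.1616]
tool_rot: [180.0, -0.0, 84.9]
force: [-0.1, 0.1, -0.5]
grip_width: 0.0411
grip_force: 0.0
```

Request:
move_arm(moves="0 -0.001 0.03 0 0.52; 0 -0.001 0.055 0 0.52; 0 -0.001 0.075 0 0.52; 0 -0.001 0.075 0 0.52; 0 -0.001 0.075 0 0.8; 0 -0.001 0.075 0 1; 0 -0.001 0.075 0 1; 0 -0.001 0.075 0 1; 0 -0.001 0.075 0 1; 0 -0.001 0.075 0 1", grip_force=30)

```text
time: 1.75
tool_pos: [0.4796, 0.0001, 0.087]
tool_rot: [-179.8, 0.0, 84.9]
force: [-4.9, -0.2, 0.6]
grip_width: 0.0085
grip_force: 29.2
```

Request:
move_arm(moves="0 0.0005 -0.0155 0 1; 0 0.0025 -0.031 0 1; 0 0.0055 -0.0465 0 1; 0 0.01 -0.0615 0 1; 0 0.0155 -0.076 0 1; 0 0.022 -0.09 0 1; 0 0.03 -0.1035 0 1; 0 0.0385 -0.1165 0 1; 0 0.0485 -0.1285 0 1; 0 0.059 -0.14 0 1; 0 0.071 -0.1505 0 1; 0 0.083 -0.1595 0 1")

```text
time: 2.95
tool_pos: [0.5611, -0.0072, 0.251]
tool_rot: [-179.7, 0.1, 84.9]
force: [-14.2, -0.7, 17.3]
grip_width: 0.0089
grip_force: 30.5
```

Request:
move_arm(moves="0 0.012 -0.01 0 1; 0 0.025 -0.0195 0 1; 0 0.04 -0.0255 0 1; 0 0.055 -0.031 0 1; 0 0.07 -0.035 0 1; 0 0.086 -0.0375 0 1")

```text
time: 3.55
tool_pos: [0.6501, -0.0151, 0.2866]
tool_rot: [179.8, 0.0, 84.9]
force: [-0.5, -0.7, -0.8]
grip_width: 0.0084
grip_force: 30.0
```

Request:
move_arm(moves="0 0.0155 -0.0015 0 1; 0 0.0315 -0.0015 0 1; 0 0.0475 -0.0005 0 1; 0 0.063 0.002 0 1; 0 0.075 0.0045 0 1; 0 0.075 0.0045 0 1; 0 0.075 0.0045 0 0.6; 0 0.075 0.0045 0 0.4; 0 0.075 0.0045 0 0.4; 0 0.076 -0.03 0 0.4; 0 0.076 -0.06 0 0.4; 0 0.076 -0.08 0 0.4")

```text
time: 4.75
tool_pos: [0.725, -0.0217, 0.3662]
tool_rot: [179.9, 0.0, 84.9]
force: [0.7, 0.3, 1.3]
grip_width: 0.0516
grip_force: 0.0
```

Request:
move_arm(moves="0 -0.04 0 0 0.4; 0 -0.08 0 0 0.4; 0 -0.12 0.03 0 0.4; 0 -0.15 0.07 0 0.4; 0 -0.15 0.11 0 0.4; 0 -0.15 0.13 0 0.2; 0 -0.15 0.13 0 0.1; 0 -0.15 0.13 0 0.1")

```text
time: 5.55
tool_pos: [0.5756, -0.0084, 0.2339]
tool_rot: [180.0, -0.0, 84.9]
force: [-0.2, 0.0, 0.4]
grip_width: 0.0774
grip_force: 0.0
```

Run:
```python
from h import *
c=cap("wrist","w2.png"); np.savez("w2.npz",**c); s=cap("scene"); 
print(telemetry.read_state()["tool_pos"],telemetry.read_state()["tool_rot"])
P=cloud(c); ok=c["range_z"]>0
m=ok&(abs(P[...,2]-.037)<.005)&(abs(P[...,0]-.576)<.06)&(abs(P[...,1]+.008)<.09)
r=cv2.minAreaRect(P[m][:,:2].astype(np.float32)); print("block",r,m.sum())
for lo in (.05,.06):
    m=ok&(P[...,2]>lo)&(P[...,2]<.085)&(abs(P[...,0]-.576)<.03)&(abs(P[...,1]+.008)<.07)
    for q in (1,-1):
        Q=P[m&((P[...,1]+.008)*q>0)]; print(lo,len(Q), Q.mean(0).round(4) if len(Q) else "")
cv2.imwrite("pics/m2.png",np.hstack([cv2.resize(c["image"][60:360,200:500],(400,400)),cv2.resize(s["image"][150:350,180:380],(400,400))]))
```

```text
[ 0.57709379 -0.00860754  0.23566017] [1.79768483e+02 1.78256553e-02 8.49016667e+01]
block ((0.5757569670677185, -0.008726462721824646), (0.12039142102003098, 0.06008932366967201), 84.85246276855469) 9991
0.05 158 [0.5799 0.037  0.0673]
0.05 182 [ 0.572  -0.051   0.0643]
0.06 145 [0.5798 0.0367 0.0684]
0.06 135 [ 0.572  -0.0515  0.0676]
```

View pics/m2.png

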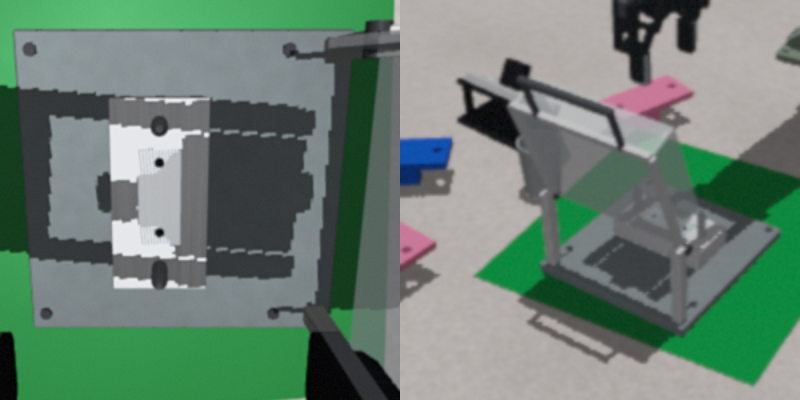

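The hood stands open. The seat measures (0.5758, -0.0087) with yaw -5.15°, from the block's 120×60 mm rectangle, which matches the given size. Next I'll go above plate B.

Request:
move_arm(moves="-0.03 -0.011 0 -0.13 0.1; -0.06 -0.022 0 -0.26 0.1; -0.09 -0.033 0 -0.39 0.1; -0.12 -0.044 0 -0.52 0.1; -0.15 -0.055 0 -0.65 0.1; -0.18 -0.067 0 -0.78 0.1; -0.21 -0.08 0 -0.91 0.1; -0.24 -0.092 0 -1.04 0.1; -0.27 -0.103 0 -1.17 0.1; -0.3 -0.114 0 -1.3 0.1; -0.33 -0.124 0 -1.43 0.1; -0.338 -0.1275 0 -1.5 0.1")

```text
time: 6.85
tool_pos: [0.4184, -0.3377, 0.2358]
tool_rot: [-179.8, 0.2, 170.9]
force: [-1.1, 0.3, -0.4]
grip_width: 0.077
grip_force: 0.0
```

Run:
```python
from h import *
c=cap("wrist","w3.png"); np.savez("w3.npz",**c); s=telemetry.read_state(); print(s["tool_pos"],s["tool_rot"],s["joint_positions"])
P=cloud(c); ok=c["range_z"]>0; im=c["image"].astype(int); mx=im.max(-1)
near=ok&(abs(P[...,0]-.435)<.08)&(abs(P[...,1]+.334)<.1)
m=near&(mx>100)&(P[...,2]>.03)&(P[...,2]<.09)
Q=P[m]
for _ in range(8):
    cc=Q.mean(0); n=np.linalg.svd(Q-cc)[2][2]; n*=np.sign(n[2]); Q=Q[abs((Q-cc)@n)<.003]
yy=np.cross(n,[1,0,0]); yy=np.cross([0,0,1],n); yy/=np.linalg.norm(yy); xx=np.cross(yy,n)
L=np.c_[(Q-cc)@xx,(Q-cc)@yy]; r=cv2.minAreaRect(L.astype(np.float32)); ctr=cc+r[0][0]*xx+r[0][1]*yy
print(len(Q),"n",n.round(3),"tilt",np.degrees(np.arccos(n[2])),"y",yy.round(3),"rect",r,"ctr",ctr.round(4))
# handle: points above plane 12..45mm
h=(P-ctr)@n; m=near&(h>.03)&(h<.045); H=P[m]-ctr
hr=cv2.minAreaRect(np.c_[H@xx,H@yy].astype(np.float32)); print("handle",m.sum(),hr,np.median(H@n))
```

```text
[ 0.41822271 -0.33771472  0.23568102] [-1.79762787e+02  1.67519469e-01  1.70918541e+02] [-4.81015260e+01  6.90616806e+00  9.34914530e+01 -8.02174915e-02
  7.93228916e+01 -1.29005050e+02]
1622 n [-0.493  0.079  0.866] tilt 29.978108559456697 y [-0.158 -0.987  0.   ] rect ((-0.002737557515501976, 0.011293284595012665), (0.12011690437793732, 0.02453061006963253), 89.5047607421875) ctr [ 0.4245 -0.3344  0.0491]
handle 1431 ((-0.018721409142017365, -3.223493695259094e-05), (0.02065339870750904, 0.03519785404205322), 0.2451164424419403) 0.037743701961899634
```

View pics/w3.png

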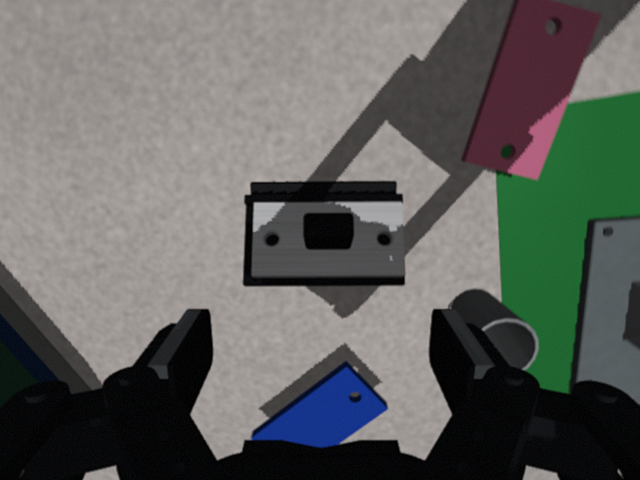

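This view shows the plate on its stand with the handle at (328,230) and holes at (272,239) and (385,239). It is 120 mm long, its holes sit near the ends, its tilt is 30.0° and its yaw -9.1°, so it is the right plate. I'll descend to the handle.

Request:
move_arm(moves="-0.01 0.004 0.04 0 0.3; -0.01 0.004 0.08 0 0.3; -0.01 0.004 0.115 0 0.3; -0.01 0.004 0.145 0 0.3; -0.01 0.004 0.165 0 0.3; -0.01 0.004 0.175 0 0.3; -0.01 0.004 0.175 0 0.3")

```text
time: 7.6
tool_pos: [0.4293, -0.331, 0.0579]
tool_rot: [180.0, -0.0, 170.8]
force: [0.2, 0.4, -0.3]
grip_width: 0.0594
grip_force: 0.0
```

Request:
move_arm(moves="0 -0.003 -0.002 0 0.3; 0 -0.003 -0.002 0 0.3; 0 -0.003 -0.002 0 0.6; 0 -0.003 -0.002 0 1; 0 -0.003 -0.002 0 1; 0 -0.003 -0.002 0 1; 0 -0.003 -0.002 0 1; 0 -0.003 -0.002 0 1; 0 -0.003 -0.002 0 1", grip_force=25)

```text
time: 8.5
tool_pos: [0.4293, -0.3348, 0.0616]
tool_rot: [-179.9, 0.1, 170.8]
force: [0.2, 1.9, 6.1]
grip_width: 0.0356
grip_force: 26.9
```

Request:
move_arm(moves="0 0 -0.01 0 1; 0 0 -0.03 0 1; 0 0 -0.055 0 1; 0 0 -0.08 0 1; 0 0 -0.105 0 1; 0 0 -0.12 0 1; 0 0 -0.12 0 1")

```text
time: 9.2
tool_pos: [0.4297, -0.3355, 0.183]
tool_rot: [-179.8, 0.2, 170.8]
force: [-0.4, 0.7, -1.7]
grip_width: 0.0358
grip_force: 26.0
```

```bash
cat >> h.py <<'E'
def plate(tp,views=("side","scene","wrist"),zr=(-.045,-.005)):
    for v in views:
        c=cap(v); P=cloud(c); im=c["image"].astype(int); ok=c["range_z"]>0
        m=ok&(im.max(-1)>90)&(np.ptp(im,axis=-1)<25)&(np.hypot(P[...,0]-tp[0],P[...,1]-tp[1])<.075)&(P[...,2]>tp[2]+zr[0])&(P[...,2]<tp[2]+zr[1])
        Q=P[m]
        if len(Q)<60: print(v,len(Q)); continue
        for _ in range(6):
            cc=Q.mean(0); n=np.linalg.svd(Q-cc)[2][2]; n*=np.sign(n[2]); Q=Q[abs((Q-cc)@n)<.004]
        r=cv2.minAreaRect(Q[:,:2].astype(np.float32))
        print(v,len(Q),"n",n.round(3),"tilt",np.degrees(np.arccos(n[2])).round(1),"c",cc.round(4),"rect",np.round(r[0],4),np.round(r[1],4),round(r[2],1))
E
python3 - <<'E'
from h import *
s=telemetry.read_state(); print(s["tool_pos"],s["tool_rot"],s["force"],s["grip_width"]); plate(s["tool_pos"])
print(cap("side","d4.png") and 1)
E
```

```text
[ 0.42965738 -0.33549041  0.1830341 ] [-179.80681867    0.22993208  170.84713352] [-0.3984363   0.68499481 -1.68878661] 0.0357792286843891
side 58
scene 48 n [-0.343  0.099  0.934] tilt 20.9 c [ 0.4363 -0.2978  0.1706] rect [ 0.4261 -0.3298] [0.1202 0.042 ] 70.8
wrist 16030 n [-0.488  0.077  0.87 ] tilt 29.6 c [ 0.4236 -0.334   0.1675] rect [ 0.429  -0.3347] [0.1208 0.0333] 81.4
1
```

The plate is held and still tilted 29.6°, because the tool stays vertical. I'll level it by drawing its low edge along clear bench. First I'll check for a free spot.

Run:
```python
from h import *
A=[]
for f in ("s1","d1"):
    c=dict(np.load(f+".npz")); A.append(cloud(c)[c["range_z"]>0])
Q=np.vstack(A)
for x in (.38,.40,.42):
  for y in (.06,.1,.14,.18):
    m=(abs(Q[:,0]-x)<.07)&(abs(Q[:,1]-y)<.085); z=Q[m,2]; print(x,y,m.sum(),np.percentile(z,[1,50,99,100]).round(4))
```

```text
0.38 0.06 6819 [-0.0021  0.0007  0.5814  0.5909]
0.38 0.1 7405 [-0.0022  0.0007  0.5789  0.5909]
0.38 0.14 8220 [-0.0022  0.0006  0.5782  0.5909]
0.38 0.18 8645 [-0.0022  0.0004  0.0039  0.0056]
0.4 0.06 7000 [-0.0021  0.0009  0.5836  0.5942]
0.4 0.1 7533 [-0.0021  0.0008  0.5829  0.5942]
0.4 0.14 8357 [-0.0021  0.0007  0.5822  0.5942]
0.4 0.18 8358 [-0.0021  0.0005  0.0041  0.0421]
0.42 0.06 7416 [-0.0018  0.0011  0.5868  0.5971]
0.42 0.1 7807 [-0.0019  0.001   0.5867  0.5971]
0.42 0.14 8507 [-0.002   0.0008  0.586   0.5971]
0.42 0.18 8024 [-0.0021  0.0005  0.0048  0.044 ]
```

Request:
move_arm(moves="0.005 0.02 0 0 1; 0.015 0.06 0 0 1; 0.025 0.1 0 -0.01 1; 0.036 0.145 0 -0.02 1; 0.047 0.19 0 -0.03 1; 0.059 0.235 0 -0.04 1; 0.07 0.28 0 -0.05 1; 0.081 0.325 0 -0.06 1; 0.093 0.37 0 -0.072 1; 0.103 0.41 0 -0.072 1; 0.11 0.44 0 -0.072 1; 0.1135 0.453 0 -0.072 1")

```text
time: 10.6
tool_pos: [0.3868, 0.1334, 0.1789]
tool_rot: [180.0, -0.2, 175.2]
force: [-0.1, 0.1, -2.1]
grip_width: 0.0358
grip_force: 26.2
```

Request:
move_arm(moves="0 0 0.03 0 1; 0 0 0.065 0 1; 0 0 0.095 0 1; 0 0 0.12 0 1; 0 0 0.135 0 1; 0 0 0.142 0 1; 0 0 0.145 0 1; 0 0 0.147 0 1; 0 0 0.147 0 1")

```text
time: 11.5
tool_pos: [0.3892, 0.131, 0.0337]
tool_rot: [180.0, 0.1, 175.0]
force: [-0.9, 0.3, -1.8]
grip_width: 0.0353
grip_force: 26.1
```

Request:
move_arm(moves="0 0 0.002 0 1; 0 0 0.004 0 1; 0 0 0.006 0 1; -0.002 0 0.0075 0 1; -0.004 0 0.009 0 1")

```text
time: 12.0
tool_pos: [0.393, 0.1307, 0.0253]
tool_rot: [-180.0, -0.0, 175.0]
force: [-3.3, -1.8, 11.5]
grip_width: 0.0355
grip_force: 28.3
```

Request:
move_arm(moves="-0.003 0 0.0005 0 1; -0.006 0 0.001 0 1; -0.009 0 0.002 0 1; -0.012 0 0.003 0 1; -0.015 0 0.004 0 1; -0.018 0 0.0055 0 1; -0.021 0 0.007 0 1; -0.023 0 0.008 0 1")

```text
time: 12.8
tool_pos: [0.4157, 0.1286, 0.0161]
tool_rot: [-180.0, -0.0, 175.0]
force: [-3.1, 0.6, 3.2]
grip_width: 0.0353
grip_force: 28.9
```

Run:
```python
from h import *
s=telemetry.read_state(); print(s["tool_pos"],s["tool_rot"],s["force"],s["torque"]); plate(s["tool_pos"],("wrist",),(-.03,.02))
```

```text
[0.41574865 0.12855043 0.01607818] [-1.79996199e+02 -1.43609672e-02  1.74962526e+02] [-3.09700187  0.58182655  3.24091592] [0.07873171 0.93816589 0.08872386]Traceback (most recent call last):
  File "<stdin>", line 2, in <module>
  File "h.py", line 25, in plate
    cc=Q.mean(0); n=np.linalg.svd(Q-cc)[2][2]; n*=np.sign(n[2]); Q=Q[abs((Q-cc)@n)<.004]
                    ~~~~~~~~~~~~~^^^^^^
    u, s, vh = gufunc(a, signature=signature)
               ~~~~~~^^^^^^^^^^^^^^^^^^^^^^^^
numpy._core._exceptions._ArrayMemoryError: Unable to allocate 19.7 GiB for an array with shape (51386, 51386) and data type float64
```

Request:
move_arm(moves="-0.001 0 0.001 0 1; -0.002 0 0.002 0 1; -0.002 0 0.003 0 1; -0.002 0 0.003 0 1")

```text
time: 13.25
tool_pos: [0.4188, 0.1283, 0.0137]
tool_rot: [-180.0, 0.1, 175.0]
force: [-2.2, -1.1, 4.3]
grip_width: 0.0356
grip_force: 29.5
```

```bash
sed -i 's/svd(Q-cc)/svd(Q-cc,full_matrices=False)/' h.py
python3 - <<'E'
from h import *
s=telemetry.read_state(); print(s["tool_pos"],s["tool_rot"],s["force"],s["torque"]); plate(s["tool_pos"],("wrist","side"),(-.011,.01))
E
```

```text
[0.41879022 0.12830131 0.01372748] [-1.79999006e+02  1.40203730e-01  1.74979527e+02] [-2.15961258 -1.11672329  4.32454982] [-0.09569439  0.58400056 -0.0066805 ]
wrist 28731 n [-0.02   0.002  1.   ] tilt 1.2 c [0.4044 0.1286 0.0106] rect [0.415  0.1279] [0.1211 0.0608] 85.0
side 388 n [0.012 0.001 1.   ] tilt 0.7 c [0.3961 0.1524 0.0102] rect [0.4132 0.1334] [0.1147 0.0601] 84.9
```

Request:
move_arm(moves="0 0 0.001 0 1; 0 0 0.002 0 1; 0 0 0.003 0 1; 0 0 0.003 0 1", grip_force=25)

```text
time: 13.75
tool_pos: [0.4195, 0.1283, 0.013]
tool_rot: [-180.0, 0.2, 175.0]
force: [-7.6, -2.7, 25.7]
grip_width: 0.0358
grip_force: 32.1
```

Request:
move_arm(moves="0 0 -0.001 0 1; 0 0 -0.002 0 1; 0 0 -0.002 0 1; 0 0 -0.01 0 1; 0 0 -0.03 0 1; 0 0 -0.06 0 1; 0 0 -0.09 0 1; 0 0 -0.12 0 1; 0 0 -0.12 0 1; 0 0 -0.12 0 1", grip_force=50)

```text
time: 14.75
tool_pos: [0.4175, 0.1286, 0.1301]
tool_rot: [180.0, 0.0, 175.0]
force: [-0.2, -0.2, -3.0]
grip_width: 0.0355
grip_force: 50.5
```

Run:
```python
from h import *
s=telemetry.read_state(); print(s["tool_pos"],s["tool_rot"],s["force"],s["torque"]); plate(s["tool_pos"],("wrist","side"),(-.02,.012))
```

```text
[0.41747324 0.12858843 0.13014066] [1.79978584e+02 4.28711218e-02 1.74972670e+02] [-0.15899371 -0.2097616  -2.97717624] [-0.03540336  0.03525171  0.01378814]
wrist 28403 n [-0.001  0.     1.   ] tilt 0.1 c [0.4028 0.1289 0.1273] rect [0.4131 0.1282] [0.1206 0.0605] 84.9
side 454 n [0.002 0.003 1.   ] tilt 0.2 c [0.3922 0.1478 0.126 ] rect [0.4093 0.1303] [0.1214 0.0595] 84.5
```

The plate is level to 0.1° and its yaw already matches the jig. I'll move it over the jig, y first to clear the bottle.

Request:
move_arm(moves="0 -0.03 0 0 1; 0 -0.07 0 0 1; 0 -0.1 0 0 1; -0.01 -0.122 0 0 1; -0.035 -0.122 0 0 1; -0.06 -0.122 0 0 1; -0.085 -0.122 0 0 1; -0.11 -0.122 0 0 1; -0.135 -0.122 0 0 1; -0.155 -0.122 0 0 1; -0.168 -0.122 0 0 1; -0.174 -0.122 0 0 1")

```text
time: 16.05
tool_pos: [0.5797, -0.0083, 0.1276]
tool_rot: [180.0, -0.2, 175.0]
force: [-0.5, -0.3, -2.6]
grip_width: 0.0353
grip_force: 51.1
```

Run:
```python
from h import *
s=telemetry.read_state(); print(s["tool_pos"],s["tool_rot"],s["force"]); plate(s["tool_pos"],("wrist","side","scene"),(-.02,.012))
c=cap("wrist","w6.png"); d=cap("side"); np.savez("w6.npz",**c); np.savez("d6.npz",**d)
for c in (c,d):
    P=cloud(c); ok=c["range_z"]>0
    m=ok&(abs(P[...,2]-.037)<.004)&(abs(P[...,0]-.576)<.06)&(abs(P[...,1]+.008)<.08)
    if m.sum()>20: print("block",m.sum(),cv2.minAreaRect(P[m][:,:2].astype(np.float32)))
w=c
im=np.hstack([cv2.resize(cv2.imread("pics/w6.png"),(400,300)),cv2.resize(d["image"][170:320,220:420],(400,300))]); cv2.imwrite("pics/m6.png",im)
```

```text
[ 0.57974127 -0.00828582  0.12757161] [179.97770668  -0.2316275  174.96097083] [-0.54137296 -0.31237143 -2.62744781]
wrist 29079 n [0.003 0.    1.   ] tilt 0.2 c [ 0.565  -0.008   0.1247] rect [ 0.5756 -0.0086] [0.1211 0.0612] 85.0
side 344 n [-0.001  0.002  1.   ] tilt 0.1 c [ 0.5574 -0.0015  0.1251] rect [ 0.5736 -0.0079] [0.1229 0.06  ] 85.0
scene 226 n [0.011 0.011 1.   ] tilt 0.9 c [0.5729 0.0357 0.1258] rect [0.578  0.0301] [0.0447 0.0609] 85.5
block 6510 ((0.5747693777084351, -0.00861569494009018), (0.12034254521131516, 0.05869390815496445), 84.40782165527344)
block 1048 ((0.5735175609588623, -0.006906762719154358), (0.12371467798948288, 0.060259319841861725), 84.57798767089844)
```

View pics/m6.png

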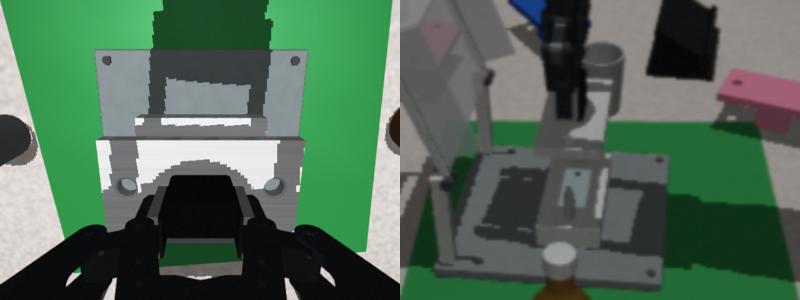

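Wrist view: the plate is over the block with its holes at (127,185) and (272,185). The plate and block centres agree to about 1 mm in both views, within the pins' taper lead-in, so I'll lower it gently.

Request:
move_arm(moves="0 0 0.01 0 1; 0 0 0.02 0 1; 0 0 0.03 0 1; 0 0 0.036 0 1; 0 0 0.04 0 1; 0 0 0.043 0 1; 0 0 0.046 0 1; 0 0 0.048 0 1; 0 0 0.048 0 1")

```text
time: 17.2
tool_pos: [0.5801, -0.0083, 0.0822]
tool_rot: [180.0, -0.0, 175.0]
force: [-0.0, -0.3, -2.3]
grip_width: 0.0357
grip_force: 51.1
```

Run:
```python
from h import *
s=telemetry.read_state(); print(s["tool_pos"],s["tool_rot"],s["force"],s["torque"]); plate(s["tool_pos"],("wrist","side"),(-.02,.012))
c=cap("wrist","w7.png"); P=cloud(c); ok=c["range_z"]>0
m=ok&(abs(P[...,2]-.037)<.004)&(abs(P[...,0]-.576)<.06)&(abs(P[...,1]+.008)<.08); print("block",m.sum(),cv2.minAreaRect(P[m][:,:2].astype(np.float32)))
a=c["image"][240:400,140:500]; cv2.imwrite("pics/m7.png",cv2.resize(a,(792,352),interpolation=2))
```

```text
[ 0.58013404 -0.00831242  0.08216032] [ 1.79997679e+02 -8.98957241e-03  1.74968702e+02] [-0.01232307 -0.27601479 -2.28441112] [-0.00243437  0.02365182  0.04952044]
wrist 29300 n [-0.001  0.001  1.   ] tilt 0.1 c [ 0.5655 -0.0079  0.0793] rect [ 0.5758 -0.0087] [0.121  0.0609] 85.0
side 354 n [0.001 0.002 1.   ] tilt 0.1 c [ 0.5563 -0.0013  0.0793] rect [ 0.5729 -0.0086] [0.1253 0.059 ] 84.7
block 5284 ((0.5714122653007507, -0.008039731532335281), (0.12025238573551178, 0.05190203711390495), 85.14962005615234)
```

View pics/m7.png

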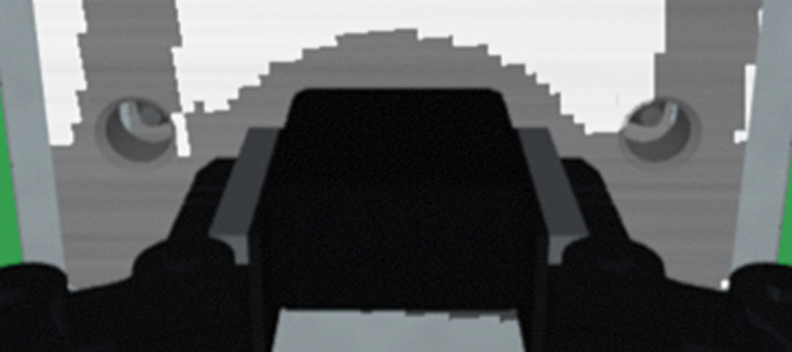

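The pin tips show inside both holes, at (148,112) and (652,112) against hole centres (138,130) and (660,132), and symmetric. I'll continue down and watch the force.

Request:
move_arm(moves="0 0 0.002 0 1; 0 0 0.004 0 1; 0 0 0.006 0 1; 0 0 0.008 0 1; 0 0 0.01 0 1; 0 0 0.01 0 1")

```text
time: 17.95
tool_pos: [0.5798, -0.0083, 0.0717]
tool_rot: [180.0, -0.1, 175.0]
force: [-0.7, 0.0, -2.8]
grip_width: 0.0353
grip_force: 51.1
```

Request:
move_arm(moves="0 0 0.003 0 1; 0 0 0.006 0 1; 0 0 0.009 0 1; 0 0 0.012 0 1; 0 0 0.015 0 1; 0 0 0.017 0 1; 0 0 0.018 0 1; 0 0 0.019 0 1; 0 0 0.02 0 1; 0 0 0.02 0 1")

```text
time: 18.95
tool_pos: [0.5801, -0.0083, 0.0522]
tool_rot: [180.0, -0.0, 175.0]
force: [0.6, -0.4, -2.5]
grip_width: 0.035
grip_force: 51.1
```

Request:
move_arm(moves="0 0 0.0005 0 1; 0 0 0.001 0 1; 0 0 0.0015 0 1; 0 0 0.002 0 1; 0 0 0.0025 0 1; 0 0 0.0025 0 1")

```text
time: 19.55
tool_pos: [0.5802, -0.0084, 0.0501]
tool_rot: [-180.0, -0.0, 175.0]
force: [-0.8, -0.4, -0.0]
grip_width: 0.0352
grip_force: 51.6
```

Request:
move_arm(moves="0 0 0.0005 0 1; 0 0 0.001 0 1; 0 0 0.001 0 1")

```text
time: 19.85
tool_pos: [0.5802, -0.0083, 0.0501]
tool_rot: [-180.0, -0.0, 175.0]
force: [-3.6, -0.1, 7.0]
grip_width: 0.035
grip_force: 52.4
```

Contact is at block height with a 7 N load. I'll open part-way to keep the fingers clear of the pins, then retreat straight up.

Request:
move_arm(moves="0 0 0.001 0 0.48; 0 0 0.001 0 0.48; 0 0 0.001 0 0.48; 0 0 0.001 0 0.48; 0 0 -0.01 0 0.48; 0 0 -0.03 0 0.48; 0 0 -0.06 0 0.48; 0 0 -0.09 0 0.48; 0.02 0 -0.12 0 0.48; 0.04 0 -0.14 0 0.48; 0.06 0 -0.15 0 0.48; 0.06 0 -0.15 0 0.48")

```text
time: 21.05
tool_pos: [0.5201, -0.0029, 0.2016]
tool_rot: [-180.0, 0.2, 175.0]
force: [0.7, -0.4, -0.8]
grip_width: 0.0443
grip_force: 0.0
```

Run:
```python
from h import *
s=telemetry.read_state(); print(s["tool_pos"],s["force"],s["grip_width"]); plate([.576,-.009,.05],("wrist","side"),(-.008,.006))
c=cap("side"); d=cap("scene"); cv2.imwrite("pics/f.png",np.hstack([cv2.resize(c["image"][130:480,180:480],(400,467)),cv2.resize(d["image"][130:380,180:394],(400,467))]))
```

```text
[ 0.52013256 -0.0028978   0.20164996] [ 0.66382437 -0.4376782  -0.77772945] 0.04428141238973264
wrist 7518 n [0.    0.001 1.   ] tilt 0.0 c [ 0.57   -0.0087  0.0474] rect [ 0.5763 -0.0089] [0.1202 0.0606] 85.0
side 113 n [0.    0.003 1.   ] tilt 0.2 c [0.5868 0.0157 0.0468] rect [ 0.5792 -0.0076] [0.1223 0.0492] 85.2
```

View pics/f.png

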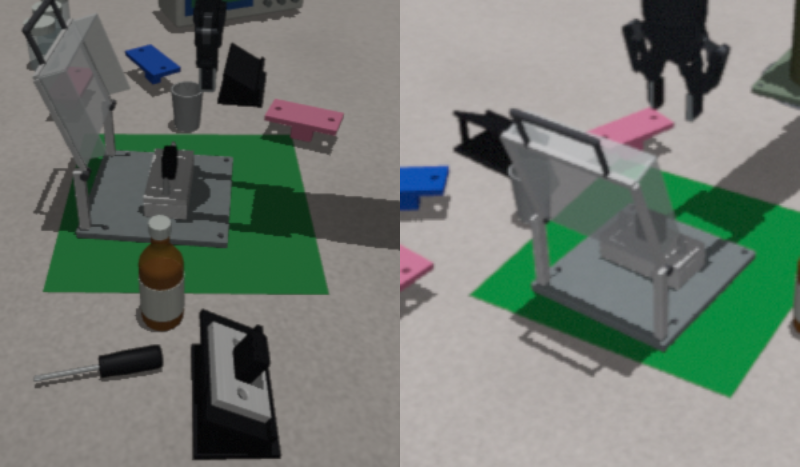

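The plate lies flush: its top is at 0.0474 m, with 0.0° tilt. The hood is fully open and everything else is where it was.

```bash
python3 -c "
from rig import order; print(order.hand_in())"
```

```text
the job is handed in; nothing more can be done
None
```

The hood is fully open and the longer plate lies flush over both pins, released; the short plate, bottle, beaker and screwdriver were left untouched, and the job was handed in at about 21 s of the 69 s allowed.

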